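# Unlock the medicine box and hold the key turned

## Robot

A 6-joint arm with a two-finger parallel gripper is mounted at the origin on a cart in front of the work surface, level with it; the furniture and walls round the work are solid. World frame = base frame: x ahead of the robot, y to its left, z up, the work surface at z = 0. Lengths are in m, angles in rad, forces in N, time in s.
With the tool pointing down it reaches from about 0.35 to 0.775 m from the base axis. Payload 7.3 kg.
Tool frame: the origin (TCP) lies between the finger pads; the fingertips stand 8 mm ahead of it and the grasp point (between the pads) lies 11 mm behind it (robot.nose_length is the distance from the TCP to the fingertips, in m); z points along the fingers, y is the line along which they close (so a half turn about z gives the same grasp; the last joint's range is limited). The gripper opens to 92 mm and grips with 3 to 60 N. Pads are 19 mm wide; open, the fingers measure 130 mm over their backs; the gripper's body (75 mm by 190 mm) begins 47 mm behind the grasp point.
Start: joints at [-1.416, 0.342, 1.524, -0, 1.275, -0.146], TCP at [0.156, -0.501, 0.235] pointing down, gripper open.
Joint ranges: [-2.53, 2.53], [-0.77, 2.02], [0.04, 2.7], [-1, 4.14], [0.28, 2.66], [-3.11, 3.11]. Speed limits (rad/s): [2.57, 2.57, 3.14, 3.14, 3.14, 3.14].

## Interface

Orientations are given as [roll, pitch, yaw] about the fixed x, y, z axes, in that order (R = Rz(yaw) Ry(pitch) Rx(roll)).
In Python, from cell import robot gives the robot as it stands. The module is installed in compiled form; this text tells all that it offers.
- The arm moves only by the shell command python3 -m jog 'ROWS' [FORCE]. ROWS is JSON, a list that holds one entry, the list of rows, each a list of 5 numbers: the gripper's target within -1 to 1 (fully open at 1, half-way at 0, shut at -1), then the shift along the tool's x, y, z in m, then the turn about the tool's z in rad. A call has 1 to 5 rows; each row is the pose to reach, as a shift and turn from the pose commanded when the call began, along the tool's axes at that moment; what a row does not reach only later rows make up. A row lasts 1/12 s, in which the tool goes at most 41.7 mm and 7.16 degrees, less where a joint would pass 70% of its speed; a pose out of reach is approached as far as the arm can. A call with a gripper value outside its range is refused whole. The fingers move at their own pace and stop on an object; FORCE is the grip in N (left out, the last holds). Time passes only in rows, so rows that repeat a pose let the fingers close. It gives the time, the measured TCP pose, the force, the opening and the grip force at its end, in the units of the state.
- robot.observe(): the state, without advancing time (a new reading comes with each control period).
- robot.read_camera(name): name is "side" or "top" or "wrist"; returns the picture (420x560x3 uint8, red, green, blue); there is no depth.
- robot.camera_model(name): a dict with "camera_matrix" (3x3 intrinsics, pixels), "dist_coeffs" ([k1, k2, p1, p2, k3] as OpenCV has them; the pictures are not rectified), "position" and "attitude" of the camera in the world; the wrist camera has in their place "mount" (4x4, takes a point from camera to tool coordinates, whose origin is the TCP and whose axes are the flange's). Camera axes: x right, y down, z forward; pixel columns grow to the right and rows downward; lengths in m; the calibration is good to about 2 mm. A picture is of the moment at which its call begins: read the wrist's pose just before it. camera_model takes no time and is no camera call.
- robot.hand_in(): hands the job in; it is judged then, once.
The state is a dict: "time": time; "qpos": joint angles; "qvel": joint speeds; "joint_efforts": joint torques, N m; "tool_pos": TCP position; "tool_rot": TCP orientation; "contact_force": force on the tool from outside, world axes, zero at the start; "torque": the same for the moment, N m; "opening": finger opening in m; "grip_force": force on a finger pad.
Only numpy, scipy, OpenCV 4.12 (cv2) and the standard library are available. Lean on these libraries where they do the work, as an engineer would, in place of code of your own. Each camera call takes 0.05 s, during which the arm holds its last target. There are 200 camera calls.

## Task

Take the key with the round head out of the key stand, line its bit up with the slot in the medicine box's lid and put it in until its collar rests on the lock plate, twisting it a little to and fro wherever the sticky discs inside catch it, never forcing it. Then turn it a quarter turn clockwise (seen from above) to the stop and keep holding it there against the spring: the job finishes with the key in hand, still pushed home and turned. Leave the other two keys standing in the stand and do not disturb the carton, tin and salt shaker.

Things in the scene. Friction and masses are not known exactly. Their poses are not given: they have to be found in the camera images.
- round_key: The key to use: chunky grey plastic, loose, 40 g, upright in one slot of the stand. Origin on the shank axis at the underside of its collar; z up the shank towards the head; +x is the side to which its one-sided flat bit sticks out. Collar 18 mm across, z 0 to 3 mm. In the stand the collar rests on the stand's top, 42 mm above the worktop; lift 35 mm to clear the stand.
- round_key_head (a point): Centre of that key's head, 25 mm above its origin: a round flat disc 34 mm across and 9 mm thick (thickness along the key's y, flat faces to +y and -y), spanning 8 to 42 mm above the collar's underside. Axes as the key's.
- round_key_bit (a point): Outer lower end of that key's bit, 18 mm out along its +x and 22.5 mm below its origin. The bit is 5 mm thick (along y), from the axis out to 18 mm, 7 to 22.5 mm below the origin, lower edge flat. The shank is 8 mm in diameter and reaches to 30 mm below the origin, with a round end.
- square_key: A key of the same make with an upright rectangular flat head 24 mm wide, 32 mm high, 9 mm thick, top 41 mm above its collar; same frame. Does not belong to this job: leave it standing.
- bar_key: A key of the same make with a T-bar head 46 mm long, 9 mm thick, 14 mm high, top 41 mm above its collar; same frame. Does not belong to this job: leave it standing.
- key_stand: Fixed dark wooden block 56 x 186 x 42 mm (x, y, z), origin at the centre of its underside. Three slots in its top, shank axes at y = -58, 0 and +58 mm, each slot 11 x 26 mm, bits towards the stand's -y; which key stands in which slot varies. The keys have about 1.5 mm of play.
- medicine_box: Fixed white plastic box with a lid, 154 x 134 mm, lid top at 88 mm above the worktop, origin at the centre of its underside, front (-x) with the bolt and keeper. A steel lock plate 64 x 64 mm lies in the middle of the lid, its top at 90 mm.
- lock_mouth (a point): The lock's axis at the top of the lock plate, 90 mm above the worktop, axes as the box's. The slot in the 5 mm thick plate is 10.5 mm wide (y; 12 mm beyond x = 6) and runs from x = -5.5 to +20.5 mm: the key enters only with its +x (bit) along this +x. In it it can twist 0.19 rad either way. Key home: its origin here, collar on the plate; only then can it turn; turned, it cannot be drawn out.
- lock_discs (a point): On the lock's axis 10 mm under the plate's top, between two sticky brass discs with 8 mm slots, tops 5.5 and 10 mm down; below, at 14.5 mm, the lock cylinder. Each disc stands up to 0.18 rad out of line, either way; the bit passes within 0.07 rad of its line, else catches: collar 17, 12.5 or 8 mm above the plate. Then ease off, twist 0.1 to 0.16 rad either way, or straight, press gently again.
- lock_cylinder (a joint): Lock cylinder's angle in rad: 0 locked (in line with the plate's slot), grows clockwise seen from above, stop at 1.57 (quarter turn: unlocked, bolt drawn). A spring turns it back when let go; turning and holding takes up to 0.2 N m. The bit has about 0.07 rad of play in it, so the key must turn about 1.65 rad to bring it to the stop.
- carton: Loose small carton 35 x 87 x 55 mm standing to the right behind the box, origin at the centre of its underside. Leave alone.
- tin: Loose food tin 75 mm across, 58 mm high, origin at the centre of its underside. Leave alone.
- salt: Loose salt shaker 44 mm across, 90 mm high, origin at the centre of its underside. Leave alone.
Not all that is in view belongs to the job. Leave any purple look-alike of the round_key alone.

How it is judged:
On the way, in this order (a step that is already met when the one before it is completed fails the run):
1. the round-headed key is lifted clear of the stand (z of round_key in the frame of key_stand above 0.075 m), for 0.1 s.
2. the key is fully home in the lock, collar on the plate, before the cylinder is turned (distance between round_key and lock_mouth below 0.0035 m and value of joint lock_cylinder below 0.4 rad), for 0.1 s.
3. the key, still home, has turned the cylinder to the stop (distance between round_key and lock_mouth below 0.005 m and value of joint lock_cylinder above 1.3 rad), for 0.2 s.
At the end, for the whole second after the job is handed in: The fingers still hold the round-headed key; it is home in the lock (collar within 5 mm of its seat on the lock axis, upright within 7 degrees), and the cylinder stands turned beyond 1.3 rad (75 degrees) and stays there for the last second. The other two keys stand in their slots (all of step 3 and angle between round_key's own z axis and vertical below 0.12 rad and contact force between the fingers and round_key above 1 N and z of each of square_key, bar_key in the frame of key_stand below 0.047 m and distance of each of square_key, bar_key from where it was at the start of the episode below 0.01 m and angle between each of square_key, bar_key's own z axis and vertical below 0.25 rad); the arm keeps its last pose, push and grip.
It fails at once if another key is taken out of the stand (distance of any of square_key, bar_key from where it was at the start of the episode above 0.02 m).
It fails at once if the carton, tin or salt shaker is shoved about (distance of any of carton, tin, salt from where it was at the start of the episode above 0.03 m).
It fails at once if the key is forced in the lock (contact force between round_key and medicine_box above 60 N).
It also fails if it takes over 51 s, if anything falls off the work surface, if the arm or the gripper's body presses on something with over 40 N, if the wrist force passes 120 N, or if a joint passes its speed limit or range.

## Working session

There is one attempt and no reset: what is moved stays moved. The work goes in short steps, Python scripts to look and compute and a shell command to move; the robot and the scene stay as the last step left them, time stands still between calls to the robot, and variables do not carry over. Pictures are saved under pics/ and viewed, at most 10 in all, crops included, and the job is handed in when it is done.

```bash
mkdir -p pics; cat > h.py <<'E'
import numpy as np, cv2
from cell import robot
from scipy.spatial.transform import Rotation as R
def model(n):
    m=robot.camera_model(n); K=np.array(m["camera_matrix"]); d=np.array(m["dist_coeffs"])
    if "mount" in m:
        s=robot.observe(); T=np.eye(4); T[:3,:3]=R.from_euler('xyz',s["tool_rot"]).as_matrix(); T[:3,3]=s["tool_pos"]
        T=T@np.array(m["mount"])
    else:
        a=np.array(m["attitude"]); T=np.eye(4)
        T[:3,:3]=a if a.shape==(3,3) else R.from_euler('xyz',a).as_matrix(); T[:3,3]=m["position"]
    return K,d,T
def ray(mod,uv):
    K,d,T=mod; p=cv2.undistortPoints(np.array(uv,float).reshape(-1,1,2),K,d).reshape(-1,2)
    return T[:3,3],np.c_[p,np.ones(len(p))]@T[:3,:3].T
def plane(mod,uv,z):
    o,r=ray(mod,uv); return o+r*((z-o[2])/r[:,2])[:,None]
def proj(mod,P):
    K,d,T=mod; Q=(np.array(P,float).reshape(-1,3)-T[:3,3])@T[:3,:3]
    return cv2.projectPoints(Q,np.zeros(3),np.zeros(3),K,d)[0].reshape(-1,2)
def snap(n,f):
    m=model(n); im=np.array(robot.read_camera(n)); cv2.imwrite(f"pics/{f}.png",im[:,:,::-1]); return m,im
E
python3 - <<'E'
from h import *
for n in("top","side"):
    m,im=snap(n,n+"0"); print(robot.camera_model(n))
print(robot.observe())
E
```

```text
{'camera_matrix': array([[422.56497787,   0.        , 280.41717373],
       [  0.        , 422.56497787, 213.25886851],
       [  0.        ,   0.        ,   1.        ]]), 'dist_coeffs': array([-0.08032287,  0.        ,  0.        ,  0.        ,  0.        ]), 'position': array([ 0.38555098, -0.19532381,  0.93185115]), 'attitude': array([-2.95807621, -0.01540585, -1.55144857])}
{'camera_matrix': array([[421.15238137,   0.        , 277.60440236],
       [  0.        , 421.15238137, 209.51572733],
       [  0.        ,   0.        ,   1.        ]]), 'dist_coeffs': array([-0.07027388,  0.        ,  0.        ,  0.        ,  0.        ]), 'position': array([ 0.0723655 , -0.85883864,  0.56950712]), 'attitude': array([-2.12176300e+00, -1.21272033e-03, -5.94463407e-01])}
{'time': 0.1, 'qpos': array([-1.41602666e+00,  3.42642879e-01,  1.52489616e+00,  3.48542385e-06,
        1.27542061e+00, -1.46035936e-01]), 'qvel': array([ 0.00264158, -0.00165584, -0.00076594,  0.00132752, -0.00028029,
       -0.00171608]), 'joint_efforts': array([ 1.62951183e-03, -4.32003021e+01, -2.44695085e+01,  7.19797821e-02,
        5.26586850e-02, -4.57629608e-05]), 'tool_pos': array([ 0.15550226, -0.50107852,  0.23412858]), 'tool_rot': array([-3.14024069e+00, -2.02219124e-04,  3.00804452e-01]), 'contact_force': array([ 0.04877472, -0.07448228,  1.59508013]), 'torque': array([ 0.00181636,  0.02831628, -0.02424413]), 'grip_force': 0.0, 'opening': 0.091742905504072}
```

View pics/top0.png

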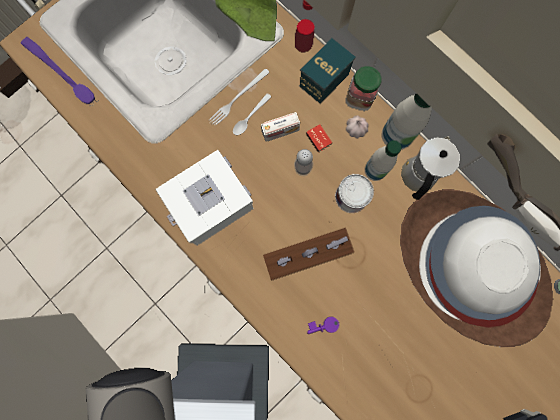

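View pics/side0.png

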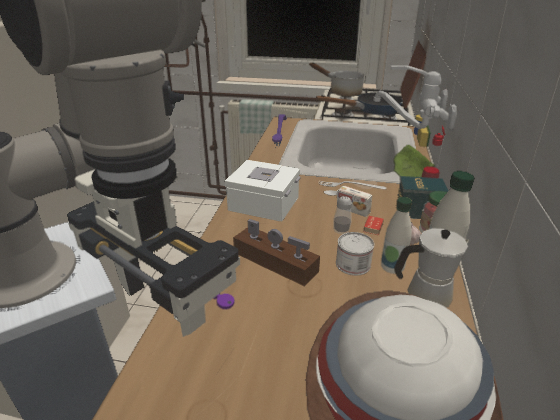

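The top view shows the box at about (206,196) with its slot near (207,191), and the stand at (309,254) with keys at (285,261), (310,252) and (336,243). In the side view the middle key, at (275,238), looks round. Next I'll measure both and enlarge the crops.

```bash
python3 - <<'E'
from h import *
m=model("top"); im=cv2.imread("pics/top0.png")
a=cv2.resize(im[150:250,145:265],None,fx=5,fy=5,interpolation=2)
b=cv2.resize(im[225:283,258:358],None,fx=5,fy=5,interpolation=2)
s=cv2.imread("pics/side0.png"); c=cv2.resize(s[210:285,225:325],None,fx=5,fy=5,interpolation=2)
d=cv2.resize(s[155:220,220:305],None,fx=3,fy=3,interpolation=2)
C=np.zeros((600,800,3),np.uint8)
def put(x,y,i,w): 
    i=cv2.resize(i,(w,int(i.shape[0]*w/i.shape[1]))); C[y:y+i.shape[0],x:x+w]=i[:600-y]
put(0,0,a,330);put(0,300,b,460);put(340,0,c,390);put(465,300,d,330)
cv2.imwrite("pics/crops.png",C)
h=cv2.cvtColor(im,cv2.COLOR_BGR2HSV)
print(h[270,275],h[262,330],h[280,330],h[205,235],h[195,200])
sub=np.zeros(h.shape[:2],np.uint8); sub[222:286,255:360]=1
k=((h[...,2]<115)&(h[...,1]>60)&(sub>0)).astype(np.uint8)
k=cv2.morphologyEx(k,cv2.MORPH_CLOSE,np.ones((9,9)))
c=max(cv2.findContours(k,0,1)[0],key=cv2.contourArea); r=cv2.minAreaRect(c);B=cv2.boxPoints(r);print(r,B.round(1).tolist());print(plane(m,B,.042).round(4))
k=((h[...,2]>215)&(h[...,1]<30)).astype(np.uint8);k[:145]=0;k[250:]=0;k[:,:150]=0;k[:,265:]=0
k=cv2.morphologyEx(k,cv2.MORPH_CLOSE,np.ones((5,5)))
c=max(cv2.findContours(k,0,1)[0],key=cv2.contourArea); r=cv2.minAreaRect(c);B=cv2.boxPoints(r);print(r,B.round(1).tolist());print(plane(m,B,.088).round(4))
print(plane(m,[[207,191]],.09), plane(m,[[285,261],[310,252],[336,243]],.07))
E
```

```text
[ 11 144  94] [ 16 107 177] [ 15 106 168] [ 40   3 246] [ 18  40 158]
((308.20001220703125, 253.60000610351562), (26.563129425048828, 87.27886199951172), 71.56504821777344) [[262.6000061035156, 254.8000030517578], [345.3999938964844, 227.1999969482422], [353.79998779296875, 252.39999389648438], [271.0, 280.0]]
[[ 0.4612 -0.1701  0.042 ]
 [ 0.5237 -0.3454  0.042 ]
 [ 0.4701 -0.3629  0.042 ]
 [ 0.4091 -0.1889  0.042 ]]
((203.72543334960938, 194.8580780029297), (62.840633392333984, 75.59680938720703), 57.80426788330078) [[155.0, 188.39999389648438], [219.0, 148.10000610351562], [252.5, 201.3000030517578], [188.5, 241.60000610351562]]
[[ 0.5887  0.054   0.088 ]
 [ 0.6782 -0.074   0.088 ]
 [ 0.5659 -0.1478  0.088 ]
 [ 0.4805 -0.0218  0.088 ]]
[[ 0.58502583 -0.05415079  0.09      ]] [[ 0.44720067 -0.21673832  0.07      ]
 [ 0.46656777 -0.26753176  0.07      ]
 [ 0.48612612 -0.32095649  0.07      ]]
```

View pics/crops.png

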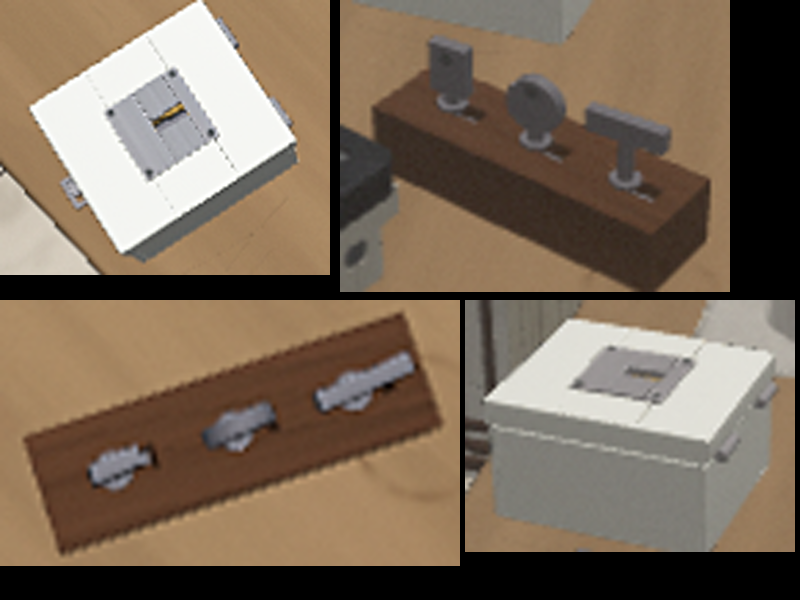

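The crops confirm the middle key is round, with slots and bits towards image-right, so key +x heads about -1.23 rad. The bolt is at the box's lower left, so box +x heads about -0.97 rad. I'll move to hover over the key with tool yaw near 1.91, since joint 6 has room there for the later turn.

```bash
cat >> h.py <<'E'
def go(x,y,z,yaw,show=True):
    s=robot.observe(); M=R.from_euler('xyz',s["tool_rot"]).as_matrix(); d=M.T@(np.array([x,y,z])-s["tool_pos"])
    cy=np.arctan2(M[1,0],M[0,0]); t=-((yaw-cy+np.pi)%(2*np.pi)-np.pi)
    print("shift",d.round(4),"turn",round(t,4),"yaw",round(cy,4),"t",round(s["time"],2),"F",s["contact_force"].round(1),"q6",round(s["qpos"][5],2))
E
python3 -m jog '[[[1,0.036,-0.013,0.004,-0.12],[1,0.073,-0.026,0.008,-0.24],[1,0.11,-0.039,0.012,-0.36],[1,0.146,-0.052,0.016,-0.48],[1,0.183,-0.066,0.02,-0.6]]]' 10
python3 -c "
from h import *
go(.4666,-.2675,.19,1.91)"
```

```text
time: 0.52
tool_pos: [0.3118, -0.3829, 0.2143]
tool_rot: [-3.141, -0.0, 0.906]
contact_force: [0.6, -1.4, 0.7]
opening: 0.0919
grip_force: 0.0
shift [0.1863 0.0507 0.0243] turn -1.0039 yaw 0.9061 t 0.52 F [ 0.6 -1.4  0.7] q6 -0.38
```

```bash

python3 -m jog '[[[1,0.037,0.01,0.005,-0.12],[1,0.075,0.02,0.01,-0.24],[1,0.112,0.03,0.015,-0.36],[1,0.15,0.04,0.02,-0.48],[1,0.186,0.051,0.024,-0.6]]]'
python3 -m jog '[[[1,0,0,0,-0.12],[1,0,0,0,-0.24],[1,0,0,0,-0.36],[1,0,0,0,-0.404],[1,0,0,0,-0.404]]]'
python3 - <<'E'
from h import *
m,im=snap("wrist","w1"); go(.4666,-.2675,.19,1.91)
for p in [(.4666,-.2675,.067),(.4472,-.2167,.067),(.486,-.321,.067)]: print(proj(m,p))
E
```

```text
time: 0.93
tool_pos: [0.4674, -0.2682, 0.1901]
tool_rot: [-3.141, -0.001, 1.507]
contact_force: [-0.0, -1.1, -0.6]
opening: 0.0917
grip_force: 0.0
time: 1.35
tool_pos: [0.4662, -0.2698, 0.1903]
tool_rot: [-3.141, -0.001, 1.907]
contact_force: [-0.1, 0.7, -0.1]
opening: 0.0917
grip_force: 0.0
shift [0.0021 0.0012 0.0004] turn -0.0063 yaw 1.9037 t 1.4 F [-0.7 -0.7  0.3] q6 -1.0
[[283.24140969 204.37431888]]
[[281.41582163 138.61068272]]
[[283.88080553 266.50160539]]
```

View pics/w1.png

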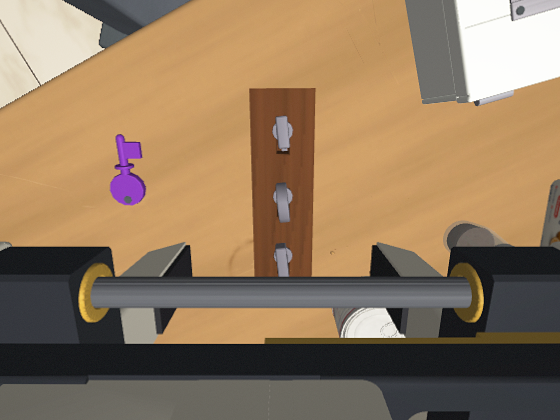

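The wrist view shows the round key at (282,203), matching the prediction, with the square key above it at (283,131) and the bar key below. I'll refine the centreline and heading from the stand's edges.

```bash
python3 - <<'E'
from h import *
m=model("wrist"); im=cv2.imread("pics/w1.png"); h=cv2.cvtColor(im,cv2.COLOR_BGR2HSV).astype(int)
k=(h[...,2]<125)&(h[...,1]>80)&(h[...,0]<20)
L=[];Rr=[]
for v in range(95,235,5):
    u=np.where(k[v,225:340])[0]+225; L.append((u.min(),v));Rr.append((u.max()+1,v))
A=plane(m,L,.042);B=plane(m,Rr,.042)
f=lambda P:np.polyfit(P[:,1],P[:,0],1)
a,b=f(A),f(B); print(a,b,"heading",np.arctan2(-1,-a[0]),np.arctan2(-1,-b[0]))
c=(a+b)/2; print("centre line x at y=-.2675:",np.polyval(c,-.2675),"width",(b-a)[1]+(b-a)[0]*-.2675)
g=(h[...,1]<40)&(h[...,2]>60); g[:,:265]=0;g[:,300:]=0
for v0,v1 in((110,150),(178,228)):
    v,u=np.where(g[v0:v1]);print(u.min(),u.max(),v.min()+v0,v.max()+v0)
    print(plane(m,[[u.mean(),v.mean()+v0]],.065))
t=np.where(((k)|(g))[60:100,282])[0].min()+60; print("top end",t,plane(m,[[282,t]],.042))
E
```

```text
[-0.35432959  0.34240854] [-0.34929584  0.40191296] heading -1.2302696328209135 -1.234748954799863
centre line x at y=-.2675: 0.4662706502604449 width 0.0581578988396098
272 292 116 149
[[ 0.44631042 -0.21161036  0.065     ]]
273 291 183 221
[[ 0.46525    -0.26562961  0.065     ]]
top end 89 [[ 0.43482787 -0.17910076  0.042     ]]
```

```bash
python3 -c "
from h import *
go(.466,-.267,.058,1.909)"
```

```text
shift [0.0027 0.0009 0.1324] turn -0.0053 yaw 1.9037 t 1.4 F [-0.7 -0.7  0.3] q6 -1.0
```

```bash
python3 -m jog '[[[0.2,0.003,0.001,0.04,-0.005],[0,0.003,0.001,0.075,-0.005],[0,0.003,0.001,0.105,-0.005],[0,0.003,0.001,0.122,-0.005],[0,0.003,0.001,0.132,-0.005]]]'
python3 -m jog '[[[0,0,0,0,0],[0,0,0,0,0]]]'
python3 -c "
from h import *
go(.466,-.267,.058,1.909)
m,im=snap('wrist','w2')"
```

```text
time: 1.82
tool_pos: [0.4649, -0.266, 0.0561]
tool_rot: [-3.139, -0.004, 1.908]
contact_force: [-0.2, 0.5, 0.5]
opening: 0.0631
grip_force: 0.0
time: 1.98
tool_pos: [0.4665, -0.2672, 0.059]
tool_rot: [3.142, 0.0, 1.909]
contact_force: [-0.2, 0.4, 0.0]
opening: 0.0496
grip_force: 0.0
shift [ 0.0003 -0.0004  0.001 ] turn -0.0002 yaw 1.9088 t 1.98 F [-0.2  0.4  0. ] q6 -1.0
```

View pics/w2.png

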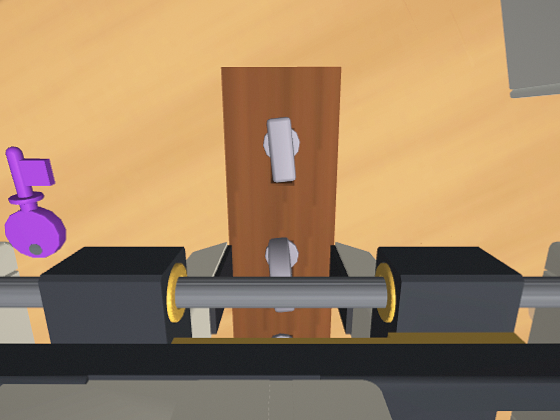

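The round key's head is centred at about (282,270) between the fingers, and its collar shows at (282,255). I'll close and lift.

```bash
python3 -m jog '[[[-1,0,0,0,0],[-1,0,0,0,0],[-1,0,0,0,0],[-1,0,0,0,0],[-1,0,0,0,0]]]' 30
python3 -m jog '[[[-1,0,0,0,0],[-1,0,0,0,0],[-1,0,0,-0.01,0],[-1,0,0,-0.03,0],[-1,0,0,-0.05,0]]]' 45
```

```text
time: 2.45
tool_pos: [0.4664, -0.267, 0.0592]
tool_rot: [3.141, 0.001, 1.91]
contact_force: [0.4, 0.2, -0.0]
opening: 0.017
grip_force: 0.0
time: 2.87
tool_pos: [0.4658, -0.2666, 0.1092]
tool_rot: [-3.14, -0.002, 1.91]
contact_force: [-0.5, -0.9, -0.3]
opening: 0.0084
grip_force: 45.0
```

```bash
python3 -m jog '[[[-1,0,0,-0.03,0],[-1,0,0,-0.06,0],[-1,0,0,-0.09,0],[-1,0,0,-0.09,0]]]'
python3 -c "
from h import *
m,im=snap('wrist','w3')
go(.613,-.095,.2,2.165)"
```

```text
time: 3.2
tool_pos: [0.4685, -0.2685, 0.2055]
tool_rot: [3.136, 0.009, 1.91]
contact_force: [0.8, -0.8, -0.3]
opening: 0.0089
grip_force: 45.0
shift [0.1147 0.1946 0.0027] turn -0.2551 yaw 1.9099 t 3.25 F [-0.5  0.1  0.2] q6 -1.0
```

View pics/w3.png

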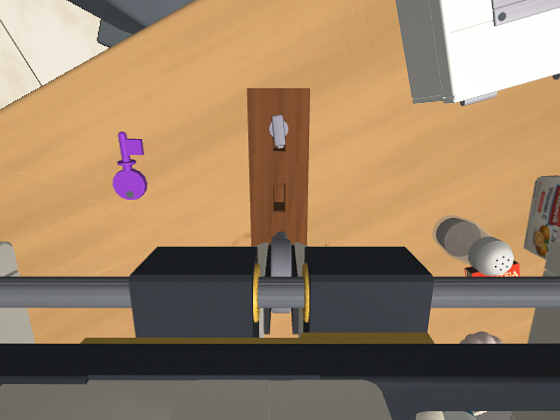

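The key is held at (282,270) and the middle slot at (279,195) is empty. I'll carry it next to the lock.

```bash
python3 -m jog '[[[-1,0.016,0.028,0,-0.05],[-1,0.036,0.06,0,-0.1],[-1,0.056,0.095,0,-0.15],[-1,0.076,0.128,0,-0.2],[-1,0.095,0.16,0,-0.255]]]'
python3 -m jog '[[[-1,0.01,0.018,0,0],[-1,0.027,0.028,0,0],[-1,0.027,0.028,0,0],[-1,0.027,0.028,0,0],[-1,0.027,0.028,0,0]]]'
python3 -c "
from h import *
m,im=snap('wrist','w4')
go(.613,-.095,.2,2.165)"
```

```text
time: 3.67
tool_pos: [0.5859, -0.1222, 0.1978]
tool_rot: [-3.14, -0.002, 2.167]
contact_force: [0.9, -1.4, -0.8]
opening: 0.0087
grip_force: 45.0
time: 4.08
tool_pos: [0.5932, -0.0865, 0.1981]
tool_rot: [-3.14, -0.001, 2.165]
contact_force: [0.2, 0.2, -0.1]
opening: 0.009
grip_force: 45.0
shift [-0.0177  0.0119 -0.0017] turn -0.001 yaw 2.164 t 4.13 F [ 0.3 -0.7  0.3] q6 -0.87
```

View pics/w4.png

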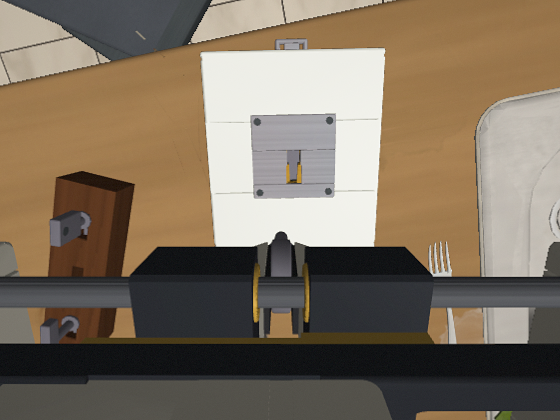

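The lock plate spans about (251..336, 114..198) and the slot runs (294,150)–(294,184), with +x downward in the image. Measuring.

```bash
python3 - <<'E'
from h import *
m=model("wrist"); im=cv2.imread("pics/w4.png"); g=cv2.cvtColor(im,cv2.COLOR_BGR2GRAY); h=cv2.cvtColor(im,cv2.COLOR_BGR2HSV).astype(int)
k=((g<205)).astype(np.uint8); k[:,:225]=0;k[:,362:]=0;k[:100]=0;k[215:]=0
k=cv2.morphologyEx(k,cv2.MORPH_OPEN,np.ones((5,5)))
c=max(cv2.findContours(k,0,1)[0],key=cv2.contourArea)
P=plane(m,c.reshape(-1,2),.09)[:,:2]; r=cv2.minAreaRect((P*1000).astype(np.float32)); print("plate",r,cv2.boundingRect(c))
# slot: dark or brassy
s=((g<95)|((h[...,1]>90)))&(k>0); s[:135]=0;s[192:]=0;s[:,275:]&=True;s[:,:275]=0;s[:,315:]=0
v,u=np.where(s); print("slot",u.min(),u.max()+1,v.min(),v.max()+1)
for row in range(148,188,3): 
    uu=np.where(s[row])[0]; print(row,uu.min() if len(uu) else None,uu.max()+1 if len(uu) else None,end='; ')
q=plane(m,[[294,v.min()],[294,v.max()+1],[u.min(),165],[u.max()+1,165]],.09)[:,:2];print(q)
# lid side edges
w=(g>215)
for x0,x1,side in((195,230,0),(362,395,1)):
    L=[]
    for row in list(range(65,110,3))+list(range(130,185,3)):
        uu=np.where(w[row,195:395])[0]+195; L.append((uu.min() if side==0 else uu.max()+1,row))
    Q=plane(m,L,.088); f=np.polyfit(Q[:,1],Q[:,0],1); print("heading",np.arctan2(-1,-f[0]),"res",np.std(Q[:,0]-np.polyval(f,Q[:,1])),"x at y=-.05",np.polyval(f,-.05))
print(m[2][:3,3])
E
```

```text
plate ((576.2413330078125, -46.170692443847656), (64.09043884277344, 64.35264587402344), 35.11480712890625) (250, 113, 86, 86)
slot 286 301 150 184
148 None None; 151 299 300; 154 299 300; 157 299 300; 160 299 300; 163 287 300; 166 286 301; 169 286 301; 172 286 301; 175 286 301; 178 286 301; 181 286 301; 184 None None; 187 None None; [[ 0.57369765 -0.04129876]
 [ 0.58866218 -0.06300965]
 [ 0.57507197 -0.05419586]
 [ 0.58469099 -0.04770858]]
heading -0.9685783998564247 res 0.0003428973717319445 x at y=-.05 0.4994163844048799
heading -0.9571782750375597 res 0.0002604053727734653 x at y=-.05 0.6606237428012187
[ 0.55329692 -0.02860662  0.3482524 ]
```

```bash
python3 - <<'E'
from h import *
mt=np.array(robot.camera_model("wrist")["mount"]); m=model("wrist")
K,d,T=m; m2=(K,d,mt)
print(mt.round(4).tolist())
for z in(-.025,-.008,.017,.03,.047): print(z,proj(m2,[[.0,0,z],[.017,0,z],[-.018,0,z]]).round(1).tolist())
im=cv2.imread("pics/w4.png"); g=cv2.cvtColor(im,cv2.COLOR_BGR2GRAY)
c=cv2.resize(im[215:345,215:350],None,fx=4.4,fy=4.4,interpolation=2); cv2.imwrite("pics/w4c.png",c)
E
```

```text
[[-0.0, -0.9654, -0.2609, 0.0707], [1.0, 0.0001, -0.0006, -0.0007], [0.0006, -0.2609, 0.9654, -0.1499], [0.0, 0.0, 0.0, 1.0]]
-0.025 [[282.4, 296.0], [282.5, 258.2], [282.4, 333.5]]
-0.008 [[282.3, 277.4], [282.3, 243.2], [282.2, 311.6]]
0.017 [[282.1, 256.3], [282.1, 226.2], [282.1, 286.6]]
0.03 [[282.0, 247.4], [282.0, 219.1], [282.0, 276.0]]
0.047 [[281.9, 237.4], [281.9, 211.2], [281.9, 264.0]]
```

View pics/w4c.png

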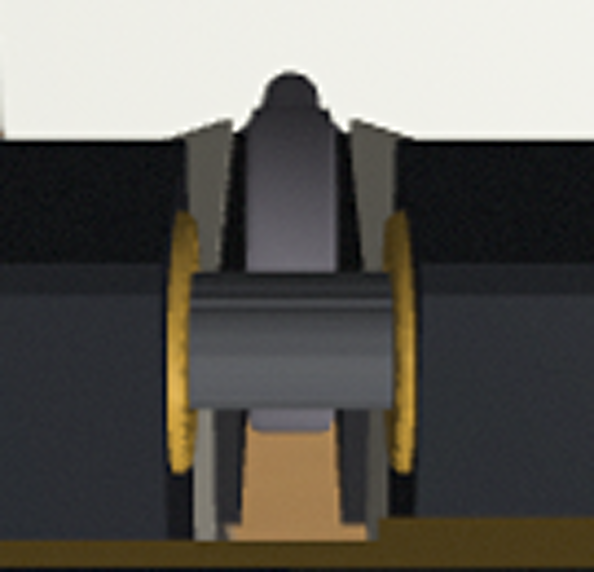

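```bash
python3 -c "
from h import *
go(.5775,-.0464,.145,2.180)"
```

```text
shift [0.0424 0.0096 0.0534] turn -0.016 yaw 2.164 t 4.13 F [ 0.3 -0.7  0.3] q6 -0.87
```

```bash
python3 -m jog '[[[-1,0.015,0.004,0.01,-0.016],[-1,0.03,0.007,0.02,-0.016],[-1,0.042,0.01,0.035,-0.016],[-1,0.042,0.01,0.045,-0.016],[-1,0.042,0.01,0.052,-0.016]]]'
python3 -m jog '[[[-1,0,0,0,0],[-1,0,0,0,0],[-1,0,0,0,0]]]'
python3 -c "
from h import *
go(.5775,-.0464,.132,2.180)
m,im=snap('wrist','w5'); cv2.imwrite('pics/w5c.png',cv2.resize(im[180:330,200:365,::-1],None,fx=4,fy=4,interpolation=2))"
```

```text
time: 4.55
tool_pos: [0.5779, -0.0464, 0.1456]
tool_rot: [-3.14, -0.001, 2.18]
contact_force: [0.1, -0.5, -0.1]
opening: 0.0085
grip_force: 45.0
time: 4.8
tool_pos: [0.5791, -0.0467, 0.1473]
tool_rot: [3.141, 0.001, 2.18]
contact_force: [0.1, 0.2, -0.5]
opening: 0.0086
grip_force: 45.0
shift [ 0.0011 -0.0011  0.0153] turn -0.0003 yaw 2.1797 t 4.8 F [ 0.1  0.2 -0.5] q6 -0.82
```

View pics/w5c.png

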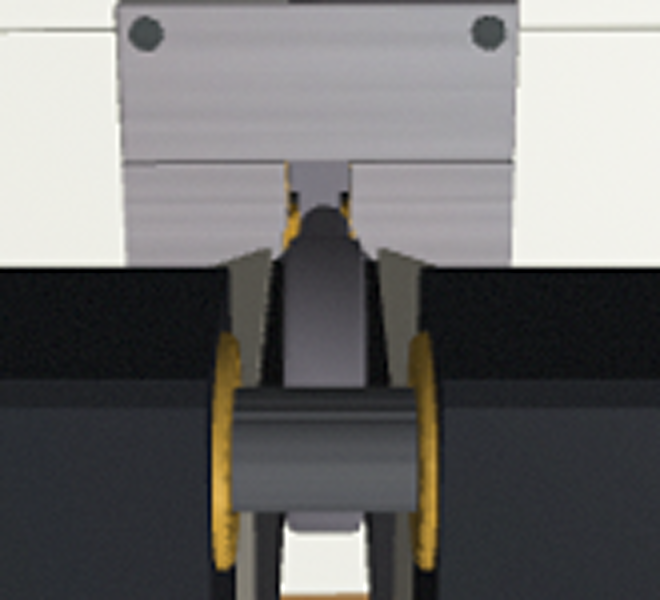

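The slot is centred at crop x≈318 and the key tip at ≈323, so about 0.7 mm of offset remains, which agrees with the pose error. I'll correct it and descend slowly.

```bash
python3 -m jog '[[[-1,0.001,-0.001,0,0],[-1,0.001,-0.001,0.004,0],[-1,0.001,-0.001,0.008,0],[-1,0.001,-0.001,0.012,0],[-1,0.001,-0.001,0.014,0]]]'
python3 -m jog '[[[-1,0,0,0,0],[-1,0,0,0,0]]]'
python3 -c "
from h import *
go(.5775,-.0464,.107,2.180)"
```

```text
time: 5.27
tool_pos: [0.5767, -0.0453, 0.1319]
tool_rot: [-3.141, -0.001, 2.181]
contact_force: [-0.7, -0.6, -0.8]
opening: 0.0088
grip_force: 45.0
time: 5.43
tool_pos: [0.5769, -0.0453, 0.1324]
tool_rot: [-3.141, -0.0, 2.181]
contact_force: [0.8, 0.3, -0.5]
opening: 0.0087
grip_force: 45.0
shift [-0.0012 -0.0001  0.0254] turn 0.0009 yaw 2.1809 t 5.43 F [ 0.8  0.3 -0.5] q6 -0.82
```

```bash
python3 -m jog '[[[-1,-0.0005,0,0.001,0],[-1,-0.0005,0,0.003,0],[-1,-0.0005,0,0.005,0],[-1,-0.0005,0,0.007,0],[-1,-0.0005,0,0.0075,0]]]'
python3 -m jog '[[[-1,0,0,0.0005,0],[-1,0,0,0.001,0],[-1,0,0,0.0015,0],[-1,0,0,0.002,0],[-1,0,0,0.002,0]]]'
```

```text
time: 5.85
tool_pos: [0.5771, -0.0458, 0.1248]
tool_rot: [-3.141, -0.0, 2.181]
contact_force: [-0.0, -0.0, 0.4]
opening: 0.0081
grip_force: 45.0
time: 6.27
tool_pos: [0.5773, -0.0458, 0.1232]
tool_rot: [-3.142, 0.0, 2.181]
contact_force: [-0.7, 0.3, -1.0]
opening: 0.0088
grip_force: 45.0
```

```bash
python3 -m jog '[[[-1,0,0,0.0005,0],[-1,0,0,0.001,0],[-1,0,0,0.0015,0],[-1,0,0,0.002,0],[-1,0,0,0.002,0]]]'
python3 -m jog '[[[-1,0,0,0.0005,0],[-1,0,0,0.001,0],[-1,0,0,0.0015,0],[-1,0,0,0.002,0],[-1,0,0,0.002,0]]]'
```

```text
time: 6.68
tool_pos: [0.5772, -0.0458, 0.1211]
tool_rot: [-3.141, -0.0, 2.181]
contact_force: [-0.5, 0.7, -1.1]
opening: 0.009
grip_force: 45.0
time: 7.1
tool_pos: [0.5772, -0.0458, 0.1191]
tool_rot: [-3.141, -0.0, 2.181]
contact_force: [0.0, 0.1, -0.4]
opening: 0.0087
grip_force: 45.0
```

```bash
python3 -m jog '[[[-1,0,0,0.0005,0],[-1,0,0,0.001,0],[-1,0,0,0.0015,0],[-1,0,0,0.002,0],[-1,0,0,0.002,0]]]'
python3 -m jog '[[[-1,0,0,0.0005,0],[-1,0,0,0.001,0],[-1,0,0,0.001,0],[-1,0,0,0.001,0]]]'
```

```text
time: 7.52
tool_pos: [0.5772, -0.0458, 0.1171]
tool_rot: [-3.141, -0.0, 2.181]
contact_force: [0.2, 0.2, -0.6]
opening: 0.0087
grip_force: 45.0
time: 7.85
tool_pos: [0.5773, -0.0458, 0.1162]
tool_rot: [-3.141, 0.0, 2.181]
contact_force: [-0.8, -0.2, -0.9]
opening: 0.0086
grip_force: 45.0
```

```bash
python3 -m jog '[[[-1,0,0,0.0005,0],[-1,0,0,0.001,0],[-1,0,0,0.0015,0],[-1,0,0,0.002,0],[-1,0,0,0.002,0]]]'
python3 -m jog '[[[-1,0,0,0.0005,0],[-1,0,0,0.001,0],[-1,0,0,0.0015,0],[-1,0,0,0.0015,0]]]'
```

```text
time: 8.27
tool_pos: [0.5772, -0.0458, 0.1141]
tool_rot: [-3.141, -0.0, 2.181]
contact_force: [0.0, -0.2, -0.4]
opening: 0.0087
grip_force: 45.0
time: 8.6
tool_pos: [0.5773, -0.0458, 0.1126]
tool_rot: [-3.141, -0.0, 2.181]
contact_force: [0.7, 0.1, -0.7]
opening: 0.0088
grip_force: 45.0
```

```bash
python3 -m jog '[[[-1,0,0,0.0005,0],[-1,0,0,0.001,0],[-1,0,0,0.0015,0],[-1,0,0,0.002,0],[-1,0,0,0.002,0]]]'
python3 -m jog '[[[-1,0,0,0.0005,0],[-1,0,0,0.001,0],[-1,0,0,0.0015,0],[-1,0,0,0.0015,0]]]'
```

```text
time: 9.02
tool_pos: [0.5773, -0.0458, 0.1106]
tool_rot: [-3.141, -0.0, 2.181]
contact_force: [0.3, -0.8, -0.8]
opening: 0.009
grip_force: 45.0
time: 9.35
tool_pos: [0.5772, -0.0458, 0.1091]
tool_rot: [-3.141, -0.0, 2.181]
contact_force: [-1.0, -1.4, -0.8]
opening: 0.0091
grip_force: 45.0
```

```bash
python3 -m jog '[[[-1,0,0,0.0005,0],[-1,0,0,0.001,0],[-1,0,0,0.0015,0],[-1,0,0,0.0015,0]]]'
python3 -m jog '[[[-1,0,0,0.0005,0],[-1,0,0,0.001,0],[-1,0,0,0.001,0]]]'
```

```text
time: 9.68
tool_pos: [0.5772, -0.0458, 0.1076]
tool_rot: [-3.141, -0.0, 2.181]
contact_force: [0.6, -1.3, -1.2]
opening: 0.0087
grip_force: 45.0
time: 9.93
tool_pos: [0.5773, -0.0459, 0.1069]
tool_rot: [3.141, 0.0, 2.181]
contact_force: [-1.6, 0.4, 1.3]
opening: 0.0085
grip_force: 45.0
```

```bash
python3 -m jog '[[[-1,0,0,0.0005,0],[-1,0,0,0.001,0],[-1,0,0,0.001,0]]]'
python3 -m jog '[[[-1,0,0,0.0005,0],[-1,0,0,0.001,0],[-1,0,0,0.001,0]]]'
```

```text
time: 10.18
tool_pos: [0.5774, -0.0458, 0.1069]
tool_rot: [3.141, 0.001, 2.181]
contact_force: [-3.6, 0.3, 8.3]
opening: 0.0086
grip_force: 45.0
time: 10.43
tool_pos: [0.5774, -0.0459, 0.1068]
tool_rot: [3.141, 0.001, 2.181]
contact_force: [-5.6, 1.8, 15.3]
opening: 0.0084
grip_force: 45.0
```

The key stopped firmly at z=0.1068, which is exactly the expected home height (0.090+0.017). I'll tighten the grip and turn clockwise (+ about tool z).

```bash
python3 -m jog '[[[-1,0,0,0,0],[-1,0,0,0,0.04],[-1,0,0,0,0.08],[-1,0,0,0,0.14],[-1,0,0,0,0.2]]]' 60
python3 -m jog '[[[-1,0,0,0,0.07],[-1,0,0,0,0.14],[-1,0,0,0,0.21],[-1,0,0,0,0.28],[-1,0,0,0,0.35]]]'
python3 -c "
from h import *
go(.5775,-.0459,.107,2.18); print(robot.observe()['torque'])"
```

```text
time: 10.85
tool_pos: [0.5785, -0.0457, 0.1068]
tool_rot: [3.138, 0.002, 1.978]
contact_force: [-1.1, 1.5, 10.9]
opening: 0.0086
grip_force: 60.0
time: 11.27
tool_pos: [0.5786, -0.0461, 0.1068]
tool_rot: [3.138, 0.001, 1.628]
contact_force: [-1.3, 0.0, 11.8]
opening: 0.0085
grip_force: 60.0
shift [ 0.0002 -0.0011 -0.0002] turn -0.5521 yaw 1.6279 t 11.27 F [-1.3  0.  11.8] q6 -0.27
[-0.06334049  0.19235755  0.26228943]
```

It has turned past the slot's 0.19 rad play with low forces, so the cylinder is moving.

```bash
python3 -m jog '[[[-1,0,0,0,0.08],[-1,0,0,0,0.16],[-1,0,0,0,0.24],[-1,0,0,0,0.32],[-1,0,0,0,0.4]]]'
python3 -m jog '[[[-1,0,0,0,0.08],[-1,0,0,0,0.16],[-1,0,0,0,0.24],[-1,0,0,0,0.32],[-1,0,0,0,0.4]]]'
python3 -c "
from h import *
go(.5775,-.0459,.107,.51); print(robot.observe()['torque'])"
```

```text
time: 11.68
tool_pos: [0.5784, -0.0465, 0.1068]
tool_rot: [3.138, 0.001, 1.228]
contact_force: [-1.5, -1.6, 12.0]
opening: 0.0083
grip_force: 60.0
time: 12.1
tool_pos: [0.5781, -0.0468, 0.1068]
tool_rot: [3.138, -0.0, 0.828]
contact_force: [-3.6, -4.1, 13.1]
opening: 0.0088
grip_force: 60.0
shift [ 0.0003 -0.001  -0.0002] turn 0.3176 yaw 0.8276 t 12.1 F [-3.6 -4.1 13.1] q6 0.53
[-0.60234504  0.72842181  0.31147669]
```

```bash
python3 -m jog '[[[-1,0,0,0,0.07],[-1,0,0,0,0.14],[-1,0,0,0,0.2],[-1,0,0,0,0.25],[-1,0,0,0,0.27]]]'
python3 -c "
from h import *
go(.5775,-.0459,.107,.51); print(robot.observe()['torque'])"
python3 -m jog '[[[-1,0,0,0,0.02],[-1,0,0,0,0.04],[-1,0,0,0,0.05],[-1,0,0,0,0.05]]]'
python3 -c "
from h import *
go(.5775,-.0459,.107,.51); print(robot.observe()['torque'])"
```

```text
time: 12.52
tool_pos: [0.5778, -0.047, 0.1068]
tool_rot: [3.138, -0.0, 0.559]
contact_force: [-4.1, -3.6, 13.3]
opening: 0.0087
grip_force: 60.0
shift [ 0.0003 -0.0011 -0.0002] turn 0.049 yaw 0.559 t 12.52 F [-4.1 -3.6 13.3] q6 0.8
[-0.63833505  0.92460322  0.24714439]
time: 12.85
tool_pos: [0.5777, -0.047, 0.1068]
tool_rot: [3.138, -0.0, 0.511]
contact_force: [-4.4, -3.8, 12.9]
opening: 0.0088
grip_force: 60.0
shift [ 0.0004 -0.0011 -0.0002] turn 0.001 yaw 0.511 t 12.85 F [-4.4 -3.8 12.9] q6 0.85
[-0.68838979  0.93802628  0.27547337]
```

```bash
python3 -m jog '[[[-1,0,0,0,0.02],[-1,0,0,0,0.04],[-1,0,0,0,0.04]]]'
python3 -c "
from h import *
go(.5775,-.0459,.107,.51); print(robot.observe()['torque'])"
python3 -m jog '[[[-1,0,0,0,0.02],[-1,0,0,0,0.04],[-1,0,0,0,0.04]]]'
python3 -c "
from h import *
go(.5775,-.0459,.107,.51); print(robot.observe()['torque'])
m,im=snap('wrist','w6')
m,im=snap('top','t6'); a=cv2.resize(im[150:250,145:265,::-1],(720,600),interpolation=2); cv2.imwrite('pics/t6c.png',a)"
```

```text
time: 13.1
tool_pos: [0.5776, -0.047, 0.1068]
tool_rot: [3.139, -0.0, 0.47]
contact_force: [-4.3, -3.8, 13.7]
opening: 0.0083
grip_force: 60.0
shift [ 0.0004 -0.0011 -0.0002] turn -0.0395 yaw 0.4705 t 13.1 F [-4.3 -3.8 13.7] q6 0.89
[-0.69327505  0.94906435  0.22184004]
time: 13.35
tool_pos: [0.5776, -0.047, 0.1068]
tool_rot: [3.139, -0.0, 0.431]
contact_force: [-5.2, -4.6, 14.0]
opening: 0.0087
grip_force: 60.0
shift [ 0.0004 -0.0011 -0.0002] turn -0.0795 yaw 0.4305 t 13.35 F [-5.2 -4.6 14. ] q6 0.93
[-0.7013184   0.98970227  0.24447689]
```

View pics/w6.png

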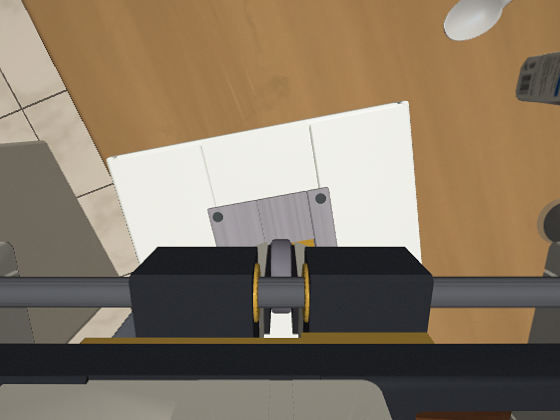

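The key head at (281,270) sits square between the fingers with no visible slip, and the tool has turned 1.75 rad. One small extra step will show whether the stop is felt.

```bash
python3 -m jog '[[[-1,0,0,0,0.02],[-1,0,0,0,0.04],[-1,0,0,0,0.04],[-1,0,0,0,0.04]]]'
python3 - <<'E'
from h import *
go(.5775,-.0459,.107,.51); s=robot.observe();print(s['torque'],s['joint_efforts'][5],s['opening'])
# head edge slopes in wrist view w6 vs w5 (slip of head relative to fingers)
for f in("w4","w5","w6"):
    g=cv2.cvtColor(cv2.imread(f"pics/{f}.png"),cv2.COLOR_BGR2GRAY)
    print(f,[ (lambda r:(int(np.argmax(np.diff(r[:16])))+267,int(np.argmin(np.diff(r[14:])))+281))(g[v,267:300].astype(int)) for v in range(250,275,5)])
E
```

```text
time: 13.78
tool_pos: [0.5776, -0.0471, 0.1068]
tool_rot: [3.138, -0.001, 0.392]
contact_force: [-4.2, -3.5, 13.8]
opening: 0.0089
grip_force: 60.1
shift [ 0.0004 -0.0011 -0.0002] turn -0.1179 yaw 0.3921 t 13.78 F [-4.2 -3.5 13.8] q6 0.97
[-0.76176919  0.94549769  0.46379969] 0.5200722254812717 0.008853162634695185
w4 [(270, 290), (270, 290), (270, 291), (270, 290), (270, 290)]
w5 [(270, 290), (270, 290), (270, 290), (270, 290), (270, 290)]
w6 [(270, 290), (270, 290), (270, 290), (270, 290), (270, 290)]
```

The torque jumped from 0.24 to 0.46 N m, so the cylinder is on its stop. I'll hold briefly to check it's stable, then hand in.

```bash
python3 -m jog '[[[-1,0,0,0,0],[-1,0,0,0,0],[-1,0,0,0,0],[-1,0,0,0,0],[-1,0,0,0,0]]]'
python3 -c "
from h import *
s=robot.observe();print(s['torque'],s['joint_efforts'][5]); print(robot.hand_in())"
```

```text
time: 14.2
tool_pos: [0.5776, -0.0471, 0.1068]
tool_rot: [3.138, -0.001, 0.392]
contact_force: [-5.0, -3.8, 14.6]
opening: 0.0087
grip_force: 60.1
[-0.72996618  1.00204106  0.44804377] 0.4792025685310364
the job is handed in; nothing more can be done
None
```

I handed in the job at 14.2 s, with the round key pushed home, turned clockwise to the stop and still gripped at 60 N; the hand-in returned no verdict, and I did not re-check the other keys or the carton, tin and salt shaker at the end.

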